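Fill the round tub with upright rollers

TASK

Pack the two rollers that lean in the stand into the two empty places of the round tub, upright with the axle stub on top like the five already there, so that all seven stand on the tub's floor. Lower each one gently to the bottom before you let go; do not lift out or tip over the five that are in, and leave the mug and the tape measure alone.

Things in the scene. Friction and masses are not known exactly. Their poses are not given: they have to be found in the camera images.
- tub: round open steel tub fixed to the bench: inner radius 66 mm, outer 69 mm, height 70 mm, floor 5 mm thick; two thin wire handles at +-y reach 87 mm from the axis at 45 mm height. Origin: centre of its underside; z up.
- tub_floor (a point): centre of the tub's inner floor, z up. Seven rollers fit upright: one here and six round it, 43 mm from it and 60 degrees apart, with about 3 mm play to each other and to the wall. Five are in; two places of the ring, 120 degrees apart with a standing roller between them, are empty.
- stand: plywood stand fixed to the bench, base 125 x 200 mm; in its two lanes (y = +-60 mm) a roller leans on a back plate 72 mm long, plain end on a foot ledge, 14 mm ribs beside it. Origin: on the bench, under the back plate's foot; z up; the stubs lean to -x (towards the robot), 35 degrees from vertical, clear above the plate.
- roller_a: loose roller that starts leaning in the stand: grey plastic with a steel stub, barrel 40 mm in diameter, 80 mm long, with an axle stub 14 mm in diameter, 45 mm long on one end (about 0.2 kg; plain end chamfered 4 mm). Origin: centre of the plain end; z along the axis to the stub: barrel z = 0 to 80 mm, stub 80 to 125 mm. At the start z is 35 degrees from vertical.
- roller_b: loose roller that starts leaning in the stand: grey plastic with a steel stub, barrel 40 mm in diameter, 80 mm long, with an axle stub 14 mm in diameter, 45 mm long on one end (about 0.2 kg; plain end chamfered 4 mm). Origin: centre of the plain end; z along the axis to the stub: barrel z = 0 to 80 mm, stub 80 to 125 mm. At the start z is 35 degrees from vertical.
- standing_1: roller of the same kind that already stands in the tub, stub up: barrel 40 mm in diameter, 80 mm long, with an axle stub 14 mm in diameter, 45 mm long on one end (about 0.2 kg; plain end chamfered 4 mm). Origin: centre of the plain end; z along the axis to the stub: barrel z = 0 to 80 mm, stub 80 to 125 mm.
- standing_2: roller of the same kind that already stands in the tub, stub up: barrel 40 mm in diameter, 80 mm long, with an axle stub 14 mm in diameter, 45 mm long on one end (about 0.2 kg; plain end chamfered 4 mm). Origin: centre of the plain end; z along the axis to the stub: barrel z = 0 to 80 mm, stub 80 to 125 mm.
- standing_3: roller of the same kind that already stands in the tub, stub up: barrel 40 mm in diameter, 80 mm long, with an axle stub 14 mm in diameter, 45 mm long on one end (about 0.2 kg; plain end chamfered 4 mm). Origin: centre of the plain end; z along the axis to the stub: barrel z = 0 to 80 mm, stub 80 to 125 mm.
- standing_4: roller of the same kind that already stands in the tub, stub up: barrel 40 mm in diameter, 80 mm long, with an axle stub 14 mm in diameter, 45 mm long on one end (about 0.2 kg; plain end chamfered 4 mm). Origin: centre of the plain end; z along the axis to the stub: barrel z = 0 to 80 mm, stub 80 to 125 mm.
- standing_5: roller of the same kind that already stands in the tub, stub up: barrel 40 mm in diameter, 80 mm long, with an axle stub 14 mm in diameter, 45 mm long on one end (about 0.2 kg; plain end chamfered 4 mm). Origin: centre of the plain end; z along the axis to the stub: barrel z = 0 to 80 mm, stub 80 to 125 mm.
- mug: white dotted mug, 82 x 114 x 91 mm, a bystander. Origin: in its underside.
- tape: yellow tape measure, 36 x 81 x 64 mm, a bystander. Origin: centre of its underside.

How it is judged:
By the outcome, as a careful person would: the job done as asked, in the order asked, and still so for the second after the job is handed in, with the robot touching nothing.
It also fails if it takes over 72 s, if anything falls off the work surface, if the arm or the gripper's body presses on something with over 40 N, if the wrist force passes 120 N, or if a joint passes its speed limit or range.

ROBOT

A 6-joint arm with a two-finger parallel gripper is mounted at the origin on a cart in front of the work surface, level with it; the furniture and walls round the work are solid. World frame = base frame: x ahead of the robot, y to its left, z up, the work surface at z = 0. Lengths are in mm, angles in degrees, forces in N, time in s.
With the tool pointing down it reaches from about 325 to 925 mm from the base axis. Payload 3.1 kg.
Tool frame: the origin (TCP) lies midway between the tips of the shut fingers; the grasp point (between the pads) lies 19 mm behind it; z points along the fingers, y is the line along which they close (so a half turn about z gives the same grasp; the last joint's range is limited). The gripper opens to 85 mm and grips with 20 to 120 N. Pads are 22 mm wide; open, the fingers measure 114 mm over their backs; the gripper's body (76 mm by 85 mm) begins 54 mm behind the grasp point. The pads swing forward as they close: fully open they stand 13 mm farther back than shut.
Start: joints at [-70.313, 12.427, 92.441, -0, 75.132, -6.429], TCP at [275.135, -561.195, 231.3] pointing down, gripper open.
Joint ranges: [-157.48, 157.48], [-44.54, 120.13], [17.64, 146.25], [-64.5, 244.5], [7.68, 150.69], [-147.95, 147.95]. Speed limits (degrees/s): [159.86, 159.86, 180, 180, 180, 180].

INTERFACE

Orientations are given as [roll, pitch, yaw] about the fixed x, y, z axes, in that order (R = Rz(yaw) Ry(pitch) Rx(roll)).
In Python, from workcell import ctrl gives the robot as it stands.
- The arm moves only by the tool nudge_tcp, called after "Call:" by a JSON object that holds its "method" and its "body". Schema: {"type":"object","properties":{"ticks":{"type":"object","properties":{"drx":{"type":"array","items":{"type":"number"},"minItems":1,"maxItems":20},"dry":{"type":"array","items":{"type":"number"},"minItems":1,"maxItems":20},"drz":{"type":"array","items":{"type":"number"},"minItems":1,"maxItems":20},"sx":{"type":"array","items":{"type":"number"},"minItems":1,"maxItems":20},"sy":{"type":"array","items":{"type":"number"},"minItems":1,"maxItems":20},"sz":{"type":"array","items":{"type":"number"},"minItems":1,"maxItems":20},"jaw":{"type":"array","items":{"type":"number"},"minItems":1,"maxItems":20}},"additionalProperties":false,"required":["drx","dry","drz","sx","sy","sz","jaw"]},"force":{"type":"number"},"only":{"type":"string"},"quiet":{"type":"boolean"},"lines":{"type":"string"}},"required":["ticks"],"additionalProperties":false}. ticks is an object with one list for each field, all of the same length, 1 to 20, a row being the entries at one place: drx, dry, drz (a rotation vector in degrees), sx, sy, sz (the shift in mm), jaw (the opening from 0.0 (shut) to 1.0 (fully open)); each row is the pose to reach, as a shift and turn from the pose commanded when the call began, along the tool's axes at that moment; what a row does not reach only later rows make up. A row lasts 1/8 s, in which the tool goes at most 62.5 mm and 10.7 degrees, less where a joint would pass 70% of its speed; a pose out of reach is approached as far as the arm can. The fingers move at their own pace and stop on an object; force is the grip in N (left out, the last holds). Time passes only in rows, so rows that do not move let the fingers close. The tool returns the time, the measured TCP pose, the force, the opening and the grip force at its end. only (a regular expression) keeps the lines of the reply that match it, lines (a string "A,B") keeps lines A to B, and quiet returns only ok. Input that does not fit is refused with a message, and nothing moves.
- ctrl.sense(): the state, without advancing time (a new reading comes with each control period).
- ctrl.camera(name): name is "side" or "top" or "wrist"; returns a dict with "color" (420x560x3 uint8, red, green, blue), "range_z" (420x560 float32, mm along the optical axis (not along the pixel's ray), 0 where there is no reading), "intrinsics" (3x3 intrinsics, pixels), "extrinsics" (4x4, takes a point from camera to world coordinates). Camera axes: x right, y up, looking along -z (the intrinsics and any distortion apply to the point x, -y, -z); pixel columns grow to the right and rows downward; lengths in mm; the calibration is good to about 2 mm. A picture is of the moment at which its call begins.
- ctrl.finish_job(): hands the job in; it is judged then, once.
The state is a dict: "time": time; "joint_pos": joint angles; "dq": joint speeds; "joint_torque": joint torques, N m; "eef_pos": TCP position; "orientation": TCP orientation; "ft_force": force on the tool from outside, world axes, zero at the start; "moment": the same for the moment, N m; "opening": opening from 0.0 (shut) to 1.0 (fully open); "finger_force": force on a finger pad.
Only numpy, scipy, OpenCV 4.12 (cv2) and the standard library are available. Lean on these libraries where they do the work, as an engineer would, in place of code of your own. Each camera call takes 0.05 s, during which the arm holds its last target. There are 200 camera calls.

## Working session

There is one attempt and no reset: what is moved stays moved. The work goes in short steps, Python scripts to look and compute and a tool call to move; the robot and the scene stay as the last step left them, time stands still between calls to the robot, and variables do not carry over. Pictures are saved under pics/ and viewed, at most 10 in all, crops included, and the job is handed in when it is done.

```bash
ls; mkdir -p pics
```

Run:
```python
from workcell import ctrl
import cv2,numpy as np
s=ctrl.sense(); print(s)
for n in("top","side"):
    c=ctrl.camera(n); np.savez(f"{n}0.npz",**c); cv2.imwrite(f"pics/{n}0.png",c["color"][:,:,::-1]); print(n,c["intrinsics"].round(1).tolist(),c["extrinsics"].round(3).tolist(),(c["range_z"]>0).mean())
```

```text
pics
workcell.py
{'time': 0.0, 'joint_pos': array([-7.03130139e+01,  1.24786132e+01,  9.25301221e+01,  1.53191833e-04,
        7.51326807e+01, -6.42870801e+00]), 'dq': array([ 1.01152351e-02, -6.33210881e-02,  3.63850368e-02, -9.41540359e-05,
        1.34581324e-02,  4.16702140e-03]), 'joint_torque': array([-3.17224476e-04, -3.96849847e+01, -3.03849506e+01, -2.03634149e-04,
        9.66874708e-03,  8.66318345e-06]), 'eef_pos': array([ 274.85262225, -560.39274875,  229.93321977]), 'orientation': array([-1.79859490e+02, -1.59809199e-02,  2.61156351e+01]), 'ft_force': array([-0.1091476 , -1.03599772, -0.62813751]), 'moment': array([0.02927092, 0.04905572, 0.02805553]), 'finger_force': 0.0, 'opening': 0.9968555861581739}
top [[431.5, 0.0, 274.4], [0.0, 431.5, 217.9], [0.0, 0.0, 1.0]] [[0.024, 1.0, -0.014, 535.896], [-0.999, 0.025, 0.043, 58.329], [0.043, 0.013, 0.999, 886.949], [0.0, 0.0, 0.0, 1.0]] 0.9961989795918368
side [[394.5, 0.0, 283.5], [0.0, 394.5, 212.9], [0.0, 0.0, 1.0]] [[0.997, -0.023, 0.072, 613.804], [0.075, 0.427, -0.901, -708.445], [-0.01, 0.904, 0.428, 433.354], [0.0, 0.0, 0.0, 1.0]] 0.9957312925170068
```

View pics/top0.png

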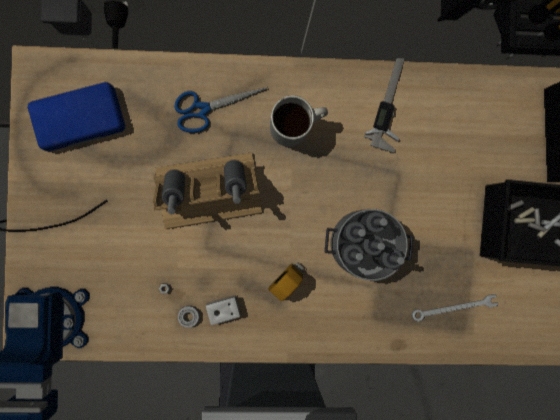

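View pics/side0.png

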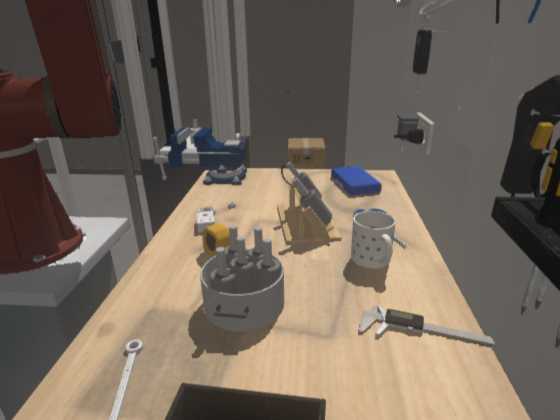

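Top view: tub at about (370,245) with five stubs, stand at (208,190) with rollers at (172,190) and (234,180), mug at (293,118), tape at (287,282). The side view shows the stubs leaning toward the robot. Next I measure with the range data.

Create h.py:
```python
import numpy as np,cv2
def cloud(c):
    z=c["range_z"].astype(float);K=c["intrinsics"];E=c["extrinsics"]
    v,u=np.mgrid[:z.shape[0],:z.shape[1]]
    p=np.stack([(u-K[0,2])/K[0,0]*z,-(v-K[1,2])/K[1,1]*z,-z],-1)
    w=p@E[:3,:3].T+E[:3,3]; w[z==0]=np.nan
    return w
def blobs(mask,W,mn=5):
    n,l,s,_=cv2.connectedComponentsWithStats(mask.astype(np.uint8))
    return [(s[i,4],W[l==i]) for i in range(1,n) if s[i,4]>=mn]
```

Run:
```python
from h import *
for n in("top","side"):
    c=dict(np.load(f"{n}0.npz")); W=cloud(c); X,Y,Z=W[...,0],W[...,1],W[...,2]
    print(n)
    tub=(abs(X-480)<130)&(abs(Y+140)<120)
    b=(X>350)&(X<700)&(Y>-300)&(Y<400)
    print("bench z",np.nanmedian(Z[b&(Z<20)]))
    for a,p in blobs(tub&(Z>115)&(Z<145),W): print("stub",a,p.mean(0).round(1),p.max(0).round(1))
    rim=W[tub&(Z>64)&(Z<76)]
    # circle fit to rim outer
    print("rim n",len(rim), rim.min(0).round(1),rim.max(0).round(1))
    A=np.c_[2*rim[:,:2],np.ones(len(rim))]
    for _ in range(6):
        q=np.linalg.lstsq(A,(rim[:,:2]**2).sum(1),rcond=None)[0]; r=np.hypot(*(rim[:,:2]-q[:2]).T)
        k=abs(r-67)<8 if _ else np.ones(len(r),bool); rim=rim[k];A=A[k]
    print("tub",q[:2].round(1),len(rim),r[k].mean())
    st=(X>430)&(X<720)&(Y>80)&(Y<340)
    for a,p in blobs(st&(Z>66),W,20): print("roller",a,p.min(0).round(1),p.max(0).round(1),p.mean(0).round(1))
    low=W[st&(Z>4)]; print("stand",low.min(0).round(0),low.max(0).round(0))
    for nm,m in(("mug",(X>600)&(abs(Y-10)<80)&(Z>20)),("tape",(X>350)&(X<480)&(abs(Y-20)<60)&(Z>15))): print(nm,np.nanmin(W[m],0).round(0),np.nanmax(W[m],0).round(0))
```

```text
top
bench z -0.9737288512637292
stub 63 [ 545.  -167.2  126.9] [ 551.1 -161.6  131. ]
stub 60 [ 525.6 -128.5  127.2] [ 532.3 -122.5  133.8]
stub 62 [ 502.2 -163.4  127.2] [ 508.3 -157.9  131.4]
stub 59 [ 483.1 -124.9  126.9] [ 489.3 -119.4  131.5]
stub 65 [ 477.8 -199.1  126.3] [ 484.  -193.7  131.2]
rim n 539 [ 434.5 -234.    64. ] [569.3 -96.   76. ]
tub [ 501.8 -165.3] 423 66.67489188343194
roller 1749 [550.3  80.   66.1] [645.7 250.7 138.2] [593.7 161.3  91.7]
stand [435.  80.   4.] [720. 340. 138.]
mug [600. -70.  20.] [904.  90. 222.]
tape [387. -37.  15.] [456.  29.  66.]
side
bench z 1.1450976673878017
stub 89 [ 481.6 -130.3  124.8] [ 487.9 -122.8  131.6]
stub 90 [ 524.1 -133.6  124.9] [ 530.  -123.2  131.9]
stub 101 [ 500.9 -168.5  125.1] [ 506.9 -159.2  131.6]
stub 104 [ 544.  -172.6  124.7] [ 550.5 -164.   131.9]
stub 110 [ 476.5 -204.6  125. ] [ 482.1 -195.6  132.3]
rim n 1026 [ 415.1 -235.1   64. ] [568.7 -20.2  76. ]
tub [ 500.4 -166.4] 644 66.4314748198005
roller 802 [548.1  80.   66. ] [644.6 247.6 139. ] [596.  137.5  95.3]
stand [521.  80.   5.] [719. 340. 139.]
mug [600. -70.  20.] [901.  90. 471.]
tape [384. -38.  15.] [448.  16.  66.]
```

Run:
```python
import cv2
a=cv2.imread("pics/top0.png")
l=cv2.resize(a[140:240,145:275],None,fx=6,fy=6,interpolation=2)
r=cv2.resize(a[195:295,310:430],None,fx=5,fy=5,interpolation=2)
cv2.imwrite("pics/c1.png",l);cv2.imwrite("pics/c2.png",r)
```

```text
(no output)
```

View pics/c1.png

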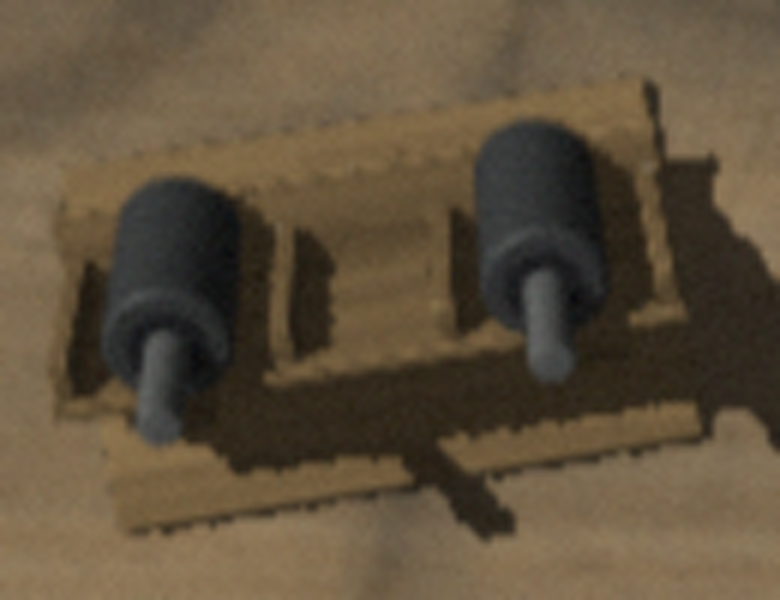

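View pics/c2.png

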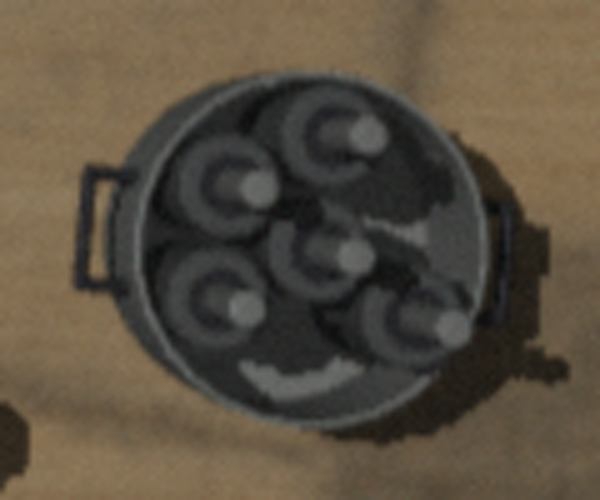

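The crops show the rollers lying centred in their lanes with clear stubs, and the tub's two gaps at crop right-top (about (440,190)) and bottom (about (300,360)). I'll grasp each stub along its axis. Next I fit the axes from the range points.

Add to h.py:
```python
from scipy.optimize import least_squares
from scipy.spatial.transform import Rotation as R
def axisfit(c,ctr,rad=75):
    "barrel + stub axis of a leaning roller: returns tip point and direction (to the stub)"
    W=cloud(c);hsv=cv2.cvtColor(c["color"],cv2.COLOR_RGB2HSV)
    m=(hsv[...,1]<75)&(W[...,2]>20)&(np.hypot(W[...,0]-ctr[0],W[...,1]-ctr[1])<rad)
    m=cv2.morphologyEx(m.astype(np.uint8),cv2.MORPH_OPEN,np.ones((3,3)))
    n,l,s,_=cv2.connectedComponentsWithStats(m); P=W[l==1+np.argmax(s[1:,4])]
    d0=np.array([-.57,0.,.82])
    def un(x): d=np.array([x[2],x[3],.82]);d/=np.linalg.norm(d); return np.array([x[0],x[1],80.]),d
    def f(x):
        o,d=un(x);q=P-o;r=np.linalg.norm(np.cross(q,d),axis=1)
        return np.minimum(abs(r-20),abs(r-7))
    x=least_squares(f,[ctr[0],ctr[1],-.57,0],loss="soft_l1").x
    o,d=un(x);t=(P-o)@d;r=np.linalg.norm(np.cross(P-o,d),axis=1)
    return o,d,np.percentile(t[r<8],98),np.percentile(t[r>15],98),np.median(f(x)),len(P)
```

Run:
```python
from h import *
for n in("top","side"):
    c=dict(np.load(f"{n}0.npz"))
    for ctr in((595,255),(615,130)):
        o,d,t,tb,e,k=axisfit(c,ctr); print(n,o.round(1),d.round(3),"lean",np.degrees(np.arccos(d[2])).round(1),"yaw",np.degrees(np.arctan2(-d[1],-d[0])).round(1),"tip",(o+d*t).round(1),"barreltop",(o+d*tb).round(1),round(t-tb,1),round(e,2),k)
```

```text
top [590.3 212.8  80. ] [-0.562 -0.119  0.819] lean 35.0 yaw 12.0 tip [553.3 205.  134.1] barreltop [578.5 210.3  97.2] 45.0 0.65 763
top [612.2  98.9  80. ] [-0.563 -0.104  0.82 ] lean 35.0 yaw 10.5 tip [575.1  92.  134. ] barreltop [600.5  96.7  97. ] 45.0 0.64 726
side [619.2 216.7  80. ] [-0.875 -0.115  0.471] lean 61.9 yaw 7.5 tip [558.1 208.7 112.9] barreltop [546.1 207.1 119.4] -13.8 2.9 294
side [618.   81.3  80. ] [-0.26   0.954  0.148] lean 81.5 yaw -74.8 tip [586.5 196.7  97.9] barreltop [587.4 193.5  97.4] 3.3 5.24 760
```

Add to h.py:
```python
D=R.from_euler("z",11,degrees=True).apply([-np.sin(np.radians(35)),0,np.cos(np.radians(35))])
def toolR(d,yaw):
    "tool z against d, tool x near heading yaw"
    z=-np.array(d);x=np.array([np.cos(np.radians(yaw)),np.sin(np.radians(yaw)),0]);y=np.cross(z,x);y/=np.linalg.norm(y)
    return R.from_matrix(np.c_[np.cross(y,z),y,z])
def row(s,p,Rt):
    Rc=R.from_euler("xyz",s["orientation"],degrees=True)
    return np.r_[(Rc.inv()*Rt).as_rotvec(degrees=True),Rc.inv().apply(np.array(p)-s["eef_pos"])].round(1)
GB=np.array([599.8,96.2,98])+6*D; GA=np.array([577.8,209.8,98.2])+6*D
```

Run:
```python
from h import *; from workcell import ctrl
s=ctrl.sense();Rt=toolR(D,11)
print(row(s,GB+100*D,Rt),GB+100*D,row(s,[360,-200,270],Rt))
```

```text
[  -4.7   34.8   14.6  522.1 -462.3   46.4] [540.1179485   84.59898438 184.83011669] [  -4.7   34.8   14.6  235.1 -286.3  -39.2]
```

Call:
{"method": "nudge_tcp", "body": {"ticks": {"drx": [-2, -4.7, -4.7, -4.7, -4.7, -4.7, -4.7, -4.7, -4.7, -4.7, -4.7, -4.7, -4.7, -4.7, -4.7, -4.7], "dry": [17, 34.8, 34.8, 34.8, 34.8, 34.8, 34.8, 34.8, 34.8, 34.8, 34.8, 34.8, 34.8, 34.8, 34.8, 34.8], "drz": [7, 14.6, 14.6, 14.6, 14.6, 14.6, 14.6, 14.6, 14.6, 14.6, 14.6, 14.6, 14.6, 14.6, 14.6, 14.6], "sx": [118, 235, 235, 235, 235, 235, 235, 522, 522, 522, 522, 522, 522, 522, 522, 522], "sy": [-143, -286, -286, -286, -286, -286, -286, -462, -462, -462, -462, -462, -462, -462, -462, -462], "sz": [-39, -39, -39, -39, -39, -39, -39, 46, 46, 46, 46, 46, 46, 46, 46, 46], "jaw": [0.6, 0.6, 0.6, 0.6, 0.6, 0.6, 0.6, 0.6, 0.6, 0.6, 0.6, 0.6, 0.6, 0.6, 0.6, 0.6]}, "force": 80}}

```text
time: 2.1
eef_pos: [540.5, 82.0, 185.5]
orientation: [179.9, -35.0, 11.0]
ft_force: [-0.1, -0.5, -0.5]
opening: 0.601
finger_force: 0.0
```

Run:
```python
from h import *; from workcell import ctrl
c=ctrl.camera("wrist");s=ctrl.sense();Rt=toolR(D,11)
cv2.imwrite("pics/w1.png",c["color"][:,:,::-1]);np.savez("w1.npz",**c)
print(s["joint_pos"].round(1),s["orientation"],row(s,GB,Rt))
try:
    for q in [axisfit(c,(615,100),80)]: print([np.round(v,2) for v in q], (q[0]+q[1]*q[3]).round(1))
except Exception as e: print(e)
```

```text
[ -3.2 -13.8 129.9  15.8  30.6  64.6] [179.87003613 -35.05169516  10.95456253] [ 2.000e-01 -1.000e-01 -0.000e+00 -5.000e-01 -2.900e+00  1.007e+02]
[array([611.86,  98.09,  80.  ]), array([-0.57, -0.1 ,  0.82]), np.float64(65.21), np.float64(20.1), np.float64(1.38), np.int64(2234)] [600.5  96.1  96.4]
```

View pics/w1.png

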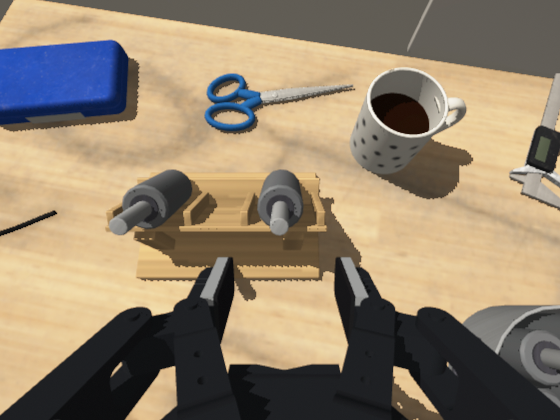

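The wrist view confirms stub B at (279,225), nearly midway between the fingers, and its fit agrees. Now I advance, grip and lift along the axis.

Call:
{"method": "nudge_tcp", "body": {"ticks": {"drx": [0, 0, 0, 0, 0, 0, 0, 0, 0, 0, 0], "dry": [0, 0, 0, 0, 0, 0, 0, 0, 0, 0, 0], "drz": [0, 0, 0, 0, 0, 0, 0, 0, 0, 0, 0], "sx": [0, 0, 0, 0, 0, 0, 0, 0, 0, 0, 0], "sy": [-3, -3, -3, -3, -3, -3, -3, -3, -3, -3, -3], "sz": [30, 60, 85, 100, 100, 100, 100, 100, 100, 100, 100], "jaw": [0.6, 0.6, 0.6, 0.6, 0.6, 0, 0, 0, 0, 0, 0]}, "force": 80}}

```text
time: 3.52
eef_pos: [596.7, 96.8, 104.7]
orientation: [179.8, -35.1, 11.1]
ft_force: [-5.6, -3.9, 7.1]
opening: 0.14
finger_force: 77.9
```

```bash
python3 -c "
from workcell import ctrl;s=ctrl.sense();print(s['ft_force'],s['moment'])"
```

```text
[-5.6158876  -3.87698008  7.07130846] [-0.43439591  0.44864642 -0.24730854]
```

Call:
{"method": "nudge_tcp", "body": {"ticks": {"drx": [0, 0, 0, 0, 0, 0, 0], "dry": [0, 0, 0, 0, 0, 0, 0], "drz": [0, 0, 0, 0, 0, 0, 0], "sx": [2, 6, 10, 20, 40, 60, 60], "sy": [0, 0, 0, 0, 0, 0, 0], "sz": [-2, -10, -30, -60, -100, -120, -120], "jaw": [0, 0, 0, 0, 0, 0, 0]}}}

```text
time: 4.4
eef_pos: [578.9, 93.7, 240.4]
orientation: [179.8, -35.4, 11.2]
ft_force: [-0.8, 0.1, -1.6]
opening: 0.142
finger_force: 78.0
```

Run:
```python
from h import *; from workcell import ctrl
c=ctrl.camera("side");cv2.imwrite("pics/s1.png",c["color"][:,:,::-1])
s=ctrl.sense();Rt=toolR([0,0,1],11)
print(s["moment"],s["joint_pos"].round(1),row(s,[500,-20,240],Rt),row(s,[458.2,-162.9,240],Rt),row(s,[519.9,-204.5,240],Rt))
```

```text
[-0.08080811  0.60611215  0.01061904] [ -1.3 -12.4 122.8  12.   35.7  70. ] [  0.1 -35.1   0.1 -78.1  96.9 -58.2] [ 1.000e-01 -3.510e+01  1.000e-01 -1.342e+02  2.291e+02 -9.730e+01] [ 1.000e-01 -3.510e+01  1.000e-01 -9.120e+01  2.818e+02 -6.690e+01]
```

View pics/s1.png

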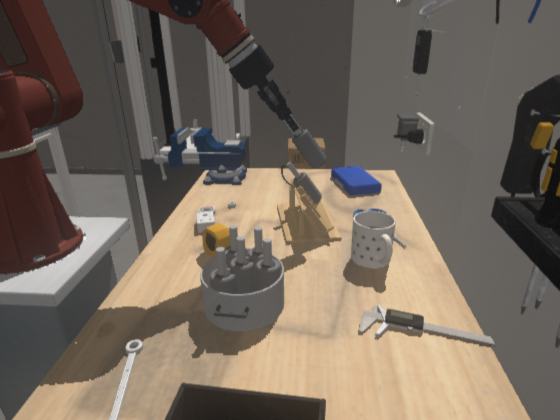

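The side view shows the roller held coaxially at about (305,145), clear of the stand. Next I bring it upright over the gap at 296°.

Call:
{"method": "nudge_tcp", "body": {"ticks": {"drx": [0, 0, 0, 0, 0, 0, 0, 0, 0, 0], "dry": [-10, -20, -35.1, -35.1, -35.1, -35.1, -35.1, -35.1, -35.1, -35.1], "drz": [0, 0, 0, 0, 0, 0, 0, 0, 0, 0], "sx": [-26, -52, -78, -78, -91, -91, -91, -91, -91, -91], "sy": [32, 64, 97, 97, 282, 282, 282, 282, 282, 282], "sz": [-20, -40, -58, -58, -67, -67, -67, -67, -67, -67], "jaw": [0, 0, 0, 0, 0, 0, 0, 0, 0, 0]}}}

```text
time: 5.7
eef_pos: [519.2, -203.1, 237.8]
orientation: [-180.0, 0.2, 11.1]
ft_force: [0.8, 0.3, -2.6]
opening: 0.141
finger_force: 78.9
```

Run:
```python
from h import *; from workcell import ctrl
for n in("top","side"):
    c=ctrl.camera(n);np.savez(f"{n}1.npz",**c);cv2.imwrite(f"pics/{n}1.png",c["color"][:,:,::-1])
s=ctrl.sense();Rt=toolR([0,0,1],11)
print(s["moment"],s["joint_pos"].round(1),row(s,[519.9,-204.5,240],Rt))
```

```text
[-0.00412122 -0.03244678 -0.0472835 ] [-2.850e+01  4.000e+00  1.011e+02 -1.000e-01  7.500e+01  5.040e+01] [ 0.   0.1  0.1 -0.   1.3 -1.3]
```

Run:
```python
import cv2,numpy as np
a=cv2.imread("pics/side1.png")[150:340,170:330];a=cv2.resize(a,None,fx=3,fy=3,interpolation=2)
cv2.imwrite("pics/c3.png",a)
```

```text
(no output)
```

View pics/c3.png

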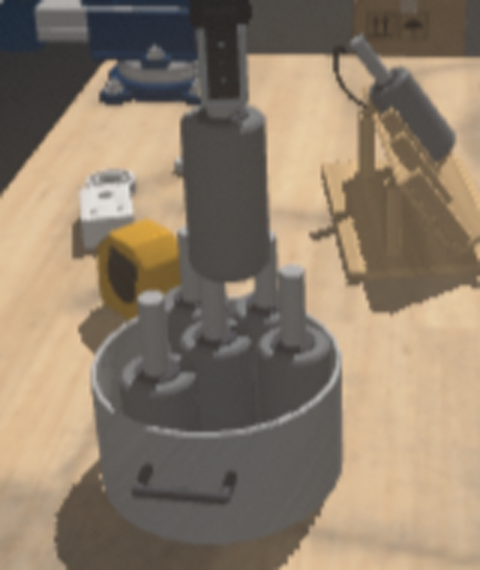

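The side crop shows the roller hanging nearly vertical over the gap. I'll measure its axis relative to the standing stubs in the same camera, so calibration errors cancel.

Add to h.py:
```python
def vcyl(P,r,o):
    "near-vertical cylinder of known radius: x,y at z=mean, slopes"
    zm=P[:,2].mean()
    def f(x): return np.hypot(P[:,0]-x[0]-x[2]*(P[:,2]-zm),P[:,1]-x[1]-x[3]*(P[:,2]-zm))-r
    q=least_squares(f,[*o,0,0],loss="soft_l1",f_scale=.5); return q.x,zm,len(P),np.median(abs(q.fun))
def report(c,held,stubs,zlo,zhi):
    W=cloud(c).reshape(-1,3);n=lambda o,r,a,b:W[(np.hypot(W[:,0]-o[0],W[:,1]-o[1])<r)&(W[:,2]>a)&(W[:,2]<b)]
    for o in stubs:
        P=n(o,14,94,126)
        if len(P)>15:
            x,zm,k,e=vcyl(P,7,o);print("stub",x[:2].round(1),k,round(e,2))
    if held is not None:
        P=n(held,30,zlo,zhi)
        x,zm,k,e=vcyl(P,20,held);b=x[:2]+x[2:]*(zlo-zm);print("held axis",x[:2].round(1),"slope mm/80",(80*x[2:]).round(1),"at low end",b.round(1),k,round(e,2))
ST=[(544.5,-169.9),(524.8,-131),(501.5,-166),(482.3,-127.6),(477.1,-201.8)]
```

Run:
```python
from h import *
for n in("side","top"):
    c=dict(np.load(n+"1.npz"));print(n);report(c,(519,-203),ST,158,226)
print("side0");report(dict(np.load("side0.npz")),None,ST,0,0)
print("top0");report(dict(np.load("top0.npz")),None,ST,0,0)
```

```text
side
stub [ 543.2 -168.1] 155 0.4
stub [ 523.6 -129.5] 88 0.53
stub [ 500.2 -164.4] 138 0.47
stub [ 480.9 -126. ] 80 0.44
stub [ 475.6 -200.4] 161 0.45
held axis [ 517.9 -202.8] slope mm/80 [0.2 0.5] at low end [ 517.8 -203. ] 1222 0.45
top
stub [ 545.2 -169. ] 41 0.18
stub [ 525.3 -130.2] 30 0.15
stub [ 501.9 -165. ] 32 0.17
stub [ 482.5 -126.5] 30 0.14
stub [ 477.2 -201. ] 46 0.26
held axis [ 519.  -203.8] slope mm/80 [-0.1  0.4] at low end [ 519.  -203.9] 242 0.24
side0
stub [ 543.4 -168.2] 154 0.44
stub [ 523.7 -129.4] 136 0.49
stub [ 500.1 -164.4] 148 0.46
stub [ 480.6 -125.9] 115 0.49
stub [ 475.7 -200.6] 161 0.37
top0
stub [ 545.2 -169. ] 39 0.17
stub [ 525.3 -130.1] 31 0.16
stub [ 501.8 -165.1] 32 0.21
stub [ 482.6 -126.6] 31 0.21
stub [ 477.2 -201.2] 47 0.26
```

Call:
{"method": "nudge_tcp", "body": {"ticks": {"drx": [0, 0, 0, 0, 0, 0, 0], "dry": [0, 0, 0, 0, 0, 0, 0], "drz": [0, 0, 0, 0, 0, 0, 0], "sx": [1.4, 1.4, 1.4, 1.4, 1.4, 1.4, 1.4], "sy": [0.3, 0.3, 0.3, 0.3, 0.3, 0.3, 0.3], "sz": [0, 30, 55, 65, 75, 82, 82], "jaw": [0, 0, 0, 0, 0, 0, 0]}}}

```text
time: 6.68
eef_pos: [521.2, -204.9, 157.1]
orientation: [179.9, 0.1, 11.0]
ft_force: [-0.6, -0.1, -1.2]
opening: 0.145
finger_force: 79.1
```

Call:
{"method": "nudge_tcp", "body": {"ticks": {"drx": [0, 0, 0, 0, 0, 0, 0, 0, 0, 0], "dry": [0, 0, 0, 0, 0, 0, 0, 0, 0, 0], "drz": [0, 0, 0, 0, 0, 0, 0, 0, 0, 0], "sx": [0, 0, 0, 0, 0, 0, 0, 0, 0, 0], "sy": [0, 0, 0, 0, 0, 0, 0, 0, 0, 0], "sz": [8, 16, 24, 32, 40, 48, 54, 58, 58, 58], "jaw": [0, 0, 0, 0, 0, 0, 0, 0, 0, 0]}}}

```text
time: 7.92
eef_pos: [521.4, -205.2, 99.5]
orientation: [179.9, 0.1, 11.0]
ft_force: [-0.4, 0.4, -2.3]
opening: 0.143
finger_force: 79.0
```

Call:
{"method": "nudge_tcp", "body": {"ticks": {"drx": [0, 0, 0, 0], "dry": [0, 0, 0, 0], "drz": [0, 0, 0, 0], "sx": [0, 0, 0, 0], "sy": [0, 0, 0, 0], "sz": [2, 4, 5, 5], "jaw": [0, 0, 0, 0]}}}

```text
time: 8.43
eef_pos: [521.0, -205.0, 94.0]
orientation: [179.9, 0.1, 11.0]
ft_force: [0.0, 0.1, -2.4]
opening: 0.14
finger_force: 79.0
```

Call:
{"method": "nudge_tcp", "body": {"ticks": {"drx": [0, 0, 0], "dry": [0, 0, 0], "drz": [0, 0, 0], "sx": [0, 0, 0], "sy": [0, 0, 0], "sz": [1, 1.5, 1.5], "jaw": [0, 0, 0]}}}

```text
time: 8.8
eef_pos: [521.5, -205.2, 93.5]
orientation: [179.9, 0.1, 11.0]
ft_force: [-1.7, 1.9, 3.8]
opening: 0.137
finger_force: 79.4
```

Call:
{"method": "nudge_tcp", "body": {"ticks": {"drx": [0, 0], "dry": [0, 0], "drz": [0, 0], "sx": [0, 0], "sy": [0, 0], "sz": [1, 1], "jaw": [0, 0]}}}

```text
time: 9.05
eef_pos: [521.7, -205.3, 93.5]
orientation: [179.9, 0.0, 11.0]
ft_force: [-3.5, 2.3, 8.0]
opening: 0.137
finger_force: 80.3
```

Call:
{"method": "nudge_tcp", "body": {"ticks": {"drx": [0, 0, 0, 0, 0, 0, 0, 0], "dry": [0, 0, 0, 0, 0, 0, 0, 0], "drz": [0, 0, 0, 0, 0, 0, 0, 0], "sx": [0, 0, 0, 0, 0, 0, 0, 0], "sy": [0, 0, 0, 0, 0, 0, 0, 0], "sz": [-0.5, -0.5, -0.5, -15, -50, -110, -150, -150], "jaw": [0.3, 0.3, 0.3, 0.3, 0.3, 0.5, 0.6, 0.6]}}}

```text
time: 10.05
eef_pos: [524.3, -206.4, 248.2]
orientation: [179.5, -0.4, 11.0]
ft_force: [-0.8, -0.3, -0.6]
opening: 0.598
finger_force: 0.0
```

Run:
```python
from h import *; from workcell import ctrl
for n in("side","top"):
    c=ctrl.camera(n);print(n);report(c,None,ST+[(520.7,-204)],0,0)
    W=cloud(c).reshape(-1,3)
    for o in ST+[(520.7,-204)]: P=W[np.hypot(W[:,0]-o[0],W[:,1]-o[1])<9]; print(np.nanpercentile(P[:,2][P[:,2]<140],[90,98]).round(1),end=" ")
    if n=="top":
        q=axisfit(c,(595,255));print([np.round(v,2) for v in q],(q[0]+q[1]*q[3]).round(1))
s=ctrl.sense();Rt=toolR(D,11);print(s["joint_pos"].round(1),row(s,[480,30,290],Rt),row(s,GA+100*D,Rt))
```

```text
side
stub [ 543.4 -168.1] 158 0.49
stub [ 523.6 -129.4] 134 0.39
stub [ 500.2 -164.2] 131 0.45
stub [ 480.8 -125.9] 115 0.4
stub [ 475.5 -200.5] 162 0.43
stub [ 519.7 -205.2] 170 0.46
[130.3 131.5] [130.2 131.3] [130.4 131.6] [130.4 131.2] [130.5 131.2] [130.5 131.6] top
stub [ 545.1 -168.8] 40 0.18
stub [ 525.3 -130.2] 35 0.15
stub [ 501.5 -165. ] 36 0.22
stub [ 482.6 -126.6] 32 0.2
stub [ 477.3 -201.1] 46 0.21
stub [ 521.4 -205.8] 43 0.18
[129.6 131. ] [129.1 130.5] [129.3 130.4] [129.3 130.6] [129.5 130.9] [129.4 130.9] [array([619.66, 214.43,  80.  ]), array([-0.88, -0.04,  0.48]), np.float64(51.86), np.float64(82.79), np.float64(3.07), np.int64(748)] [547.1 210.9 119.7]
[-2.860e+01  4.000e+00  1.007e+02 -1.000e-01  7.520e+01  5.050e+01] [ 1.000e-01  3.500e+01  1.000e-01  4.200e+00 -2.383e+02 -4.800e+01] [ 1.000e-01  3.500e+01  1.000e-01  7.380e+01 -3.964e+02  5.650e+01]
```

Roller B is down: its stub top is level with the others. Now roller A.

Call:
{"method": "nudge_tcp", "body": {"ticks": {"drx": [0, 0, 0, 0, 0, 0, 0, 0, 0], "dry": [9, 18, 27, 35, 35, 35, 35, 35, 35], "drz": [0, 0, 0, 0, 0, 0, 0, 0, 0], "sx": [0, 2, 4, 4, 20, 74, 74, 74, 74], "sy": [-60, -120, -180, -238, -290, -396, -396, -396, -396], "sz": [-20, -48, -48, -48, -20, 56, 56, 56, 56], "jaw": [0.6, 0.6, 0.6, 0.6, 0.6, 0.6, 0.6, 0.6, 0.6]}}}

```text
time: 11.28
eef_pos: [515.6, 198.6, 180.8]
orientation: [179.8, -34.5, 11.3]
ft_force: [-0.4, 0.2, 0.2]
opening: 0.604
finger_force: 0.0
```

Run:
```python
from h import *; from workcell import ctrl
s=ctrl.sense();Rt=toolR(D,11);print(s["joint_pos"].round(1),row(s,GA,Rt))
for n in("top","wrist"):
    q=axisfit(ctrl.camera(n),(590,213),70);print(n,[np.round(v,2) for v in q],(q[0]+q[1]*q[3]).round(1))
q=axisfit(dict(np.load("top0.npz")),(590,213),70);print([np.round(v,2) for v in q],(q[0]+q[1]*q[3]).round(1))
```

```text
[ 15.1 -11.6 128.6  -4.8  28.7  97.4] [ 0.   0.5  0.2  5.3  0.9 97.8]
top [array([590.39, 212.87,  80.  ]), array([-0.56, -0.12,  0.82]), np.float64(65.54), np.float64(20.74), np.float64(0.58), np.int64(766)] [578.8 210.5  97. ]
wrist [array([589.99, 211.89,  80.  ]), array([-0.56, -0.12,  0.82]), np.float64(65.1), np.float64(20.12), np.float64(1.45), np.int64(2234)] [578.7 209.5  96.5]
[array([590.35, 212.85,  80.  ]), array([-0.56, -0.12,  0.82]), np.float64(66.03), np.float64(21.05), np.float64(0.65), np.int64(763)] [578.5 210.3  97.2]
```

Call:
{"method": "nudge_tcp", "body": {"ticks": {"drx": [0, 0, 0, 0, 0, 0, 0, 0, 0, 0, 0, 0], "dry": [0.5, 0.5, 0.5, 0.5, 0.5, 0.5, 0.5, 0.5, 0.5, 0.5, 0.5, 0.5], "drz": [0.2, 0.2, 0.2, 0.2, 0.2, 0.2, 0.2, 0.2, 0.2, 0.2, 0.2, 0.2], "sx": [5.5, 5.5, 5.5, 5.5, 5.5, 5.5, 5.5, 5.5, 5.5, 5.5, 5.5, 5.5], "sy": [1, 1, 1, 1, 1, 1, 1, 1, 1, 1, 1, 1], "sz": [20, 35, 60, 85, 97, 97, 97, 97, 97, 97, 97, 97], "jaw": [0.6, 0.6, 0.6, 0.6, 0.6, 0.6, 0, 0, 0, 0, 0, 0]}, "force": 80}}

```text
time: 12.88
eef_pos: [577.6, 208.9, 109.8]
orientation: [-179.9, -35.5, 10.9]
ft_force: [-5.8, -0.1, 7.1]
opening: 0.139
finger_force: 78.2
```

Call:
{"method": "nudge_tcp", "body": {"ticks": {"drx": [0, 0, 0, 0, 0, 0, 0], "dry": [0, 0, 0, 0, 0, 0, 0], "drz": [0, 0, 0, 0, 0, 0, 0], "sx": [2, 6, 10, 20, 40, 60, 60], "sy": [0, 0, 0, 0, 0, 0, 0], "sz": [-2, -10, -30, -60, -100, -120, -120], "jaw": [0, 0, 0, 0, 0, 0, 0]}}}

```text
time: 13.75
eef_pos: [559.0, 204.8, 245.5]
orientation: [-179.9, -35.8, 10.8]
ft_force: [0.1, -0.6, -1.8]
opening: 0.135
finger_force: 78.1
```

Run:
```python
from h import *; from workcell import ctrl
s=ctrl.sense();Rt=toolR([0,0,1],11)
print(s["moment"],row(s,[500,30,242],Rt),row(s,[459.6,-164.2,242],Rt))
```

```text
[-0.12920443  0.48867328  0.00928074] [ -0.  -35.8  -0.2 -75.6 160.6 -50.5] [-0.000e+00 -3.580e+01 -2.000e-01 -1.374e+02  3.437e+02 -9.530e+01]
```

Call:
{"method": "nudge_tcp", "body": {"ticks": {"drx": [0, 0, 0, 0, 0, 0, 0, 0, 0, 0, 0, 0], "dry": [-9, -18, -27, -35.8, -35.8, -35.8, -35.8, -35.8, -35.8, -35.8, -35.8, -35.8], "drz": [0, 0, 0, 0, 0, -0.2, -0.2, -0.2, -0.2, -0.2, -0.2, -0.2], "sx": [-20, -40, -60, -76, -76, -137, -137, -137, -137, -137, -137, -137], "sy": [40, 80, 120, 161, 161, 344, 344, 344, 344, 344, 344, 344], "sz": [-14, -28, -40, -51, -51, -95, -95, -95, -95, -95, -95, -95], "jaw": [0, 0, 0, 0, 0, 0, 0, 0, 0, 0, 0, 0]}}}

```text
time: 15.25
eef_pos: [458.4, -163.2, 238.7]
orientation: [-180.0, 0.4, 11.2]
ft_force: [1.0, -0.3, -1.4]
opening: 0.135
finger_force: 78.9
```

Run:
```python
from h import *; from workcell import ctrl
for n in("side","top"):
    c=ctrl.camera(n);print(n);report(c,(459,-163),ST+[(520.7,-204)],165,226);
    if n=="side":
        cv2.imwrite("pics/c4.png",cv2.resize(c["color"][150:340,170:330,::-1],None,fx=3,fy=3))
```

```text
side
stub [ 543.3 -168.2] 157 0.42
stub [ 523.7 -129.3] 137 0.51
stub [ 500.  -164.3] 131 0.58
stub [ 480.5 -125.9] 119 0.54
stub [ 475.5 -200.4] 160 0.51
stub [ 519.9 -205.1] 169 0.48
held axis [ 451.2 -163.5] slope mm/80 [1. 0.] at low end [ 450.9 -163.5] 986 0.49
top
stub [ 545.1 -168.9] 43 0.26
stub [ 525.3 -130.3] 33 0.15
stub [ 501.9 -165.2] 38 0.17
stub [ 482.6 -126.7] 32 0.25
stub [ 477.1 -201.1] 44 0.22
stub [ 521.5 -205.9] 45 0.21
held axis [ 452.4 -164.4] slope mm/80 [-1.2  0.9] at low end [ 452.9 -164.8] 235 0.35
```

View pics/c4.png

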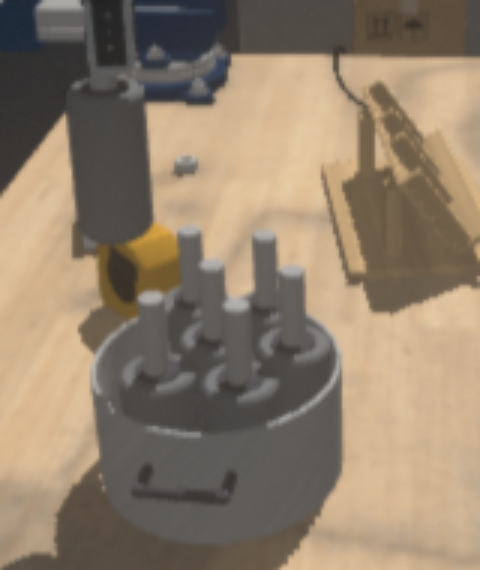

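The side crop shows roller A hanging upright, 6 mm too far towards -x. I correct by (6.1, 2.2) mm and lower it.

Call:
{"method": "nudge_tcp", "body": {"ticks": {"drx": [0, 0, 0, 0, 0], "dry": [0, 0, 0, 0, 0], "drz": [0, 0, 0, 0, 0], "sx": [6.4, 6.4, 6.4, 6.4, 6.4], "sy": [-1, -1, -1, -1, -1], "sz": [0, 20, 40, 50, 50], "jaw": [0, 0, 0, 0, 0]}}}

```text
time: 15.98
eef_pos: [463.5, -162.3, 188.2]
orientation: [-180.0, 0.5, 11.1]
ft_force: [-0.3, -0.3, -1.9]
opening: 0.141
finger_force: 79.0
```

Run:
```python
from h import *; from workcell import ctrl
for n in("side","top"):
    report(ctrl.camera(n),(458,-162),[ST[2]],115,175)
```

```text
stub [ 500.1 -164.3] 131 0.44
held axis [ 456.3 -162.5] slope mm/80 [1.4 0.1] at low end [ 455.8 -162.6] 833 0.49
stub [ 501.7 -165. ] 34 0.16
held axis [ 458.4 -163.7] slope mm/80 [0.1 0.5] at low end [ 458.3 -163.9] 152 0.26
```

Call:
{"method": "nudge_tcp", "body": {"ticks": {"drx": [0, 0, 0, 0, 0, 0], "dry": [0.5, 0.5, 0.5, 0.5, 0.5, 0.5], "drz": [0, 0, 0, 0, 0, 0], "sx": [0.5, 0.5, 0.5, 0.5, 0.5, 0.5], "sy": [-1.1, -1.1, -1.1, -1.1, -1.1, -1.1], "sz": [0, 8, 16, 24, 30, 30], "jaw": [0, 0, 0, 0, 0, 0]}}}

```text
time: 16.82
eef_pos: [463.4, -161.3, 158.0]
orientation: [-180.0, -0.0, 11.0]
ft_force: [0.2, 0.7, -1.2]
opening: 0.139
finger_force: 79.0
```

Call:
{"method": "nudge_tcp", "body": {"ticks": {"drx": [0, 0, 0, 0, 0, 0, 0, 0, 0], "dry": [0, 0, 0, 0, 0, 0, 0, 0, 0], "drz": [0, 0, 0, 0, 0, 0, 0, 0, 0], "sx": [0, 0, 0, 0, 0, 0, 0, 0, 0], "sy": [0, 0, 0, 0, 0, 0, 0, 0, 0], "sz": [8, 16, 24, 32, 40, 48, 54, 56, 56], "jaw": [0, 0, 0, 0, 0, 0, 0, 0, 0]}}}

```text
time: 17.95
eef_pos: [464.1, -161.6, 102.9]
orientation: [180.0, -0.1, 11.0]
ft_force: [0.1, -1.0, -1.8]
opening: 0.143
finger_force: 79.0
```

Call:
{"method": "nudge_tcp", "body": {"ticks": {"drx": [0, 0, 0, 0], "dry": [0, 0, 0, 0], "drz": [0, 0, 0, 0], "sx": [0, 0, 0, 0], "sy": [0, 0, 0, 0], "sz": [2, 4, 5, 5], "jaw": [0, 0, 0, 0]}}}

```text
time: 18.45
eef_pos: [464.0, -161.6, 97.9]
orientation: [180.0, -0.1, 11.0]
ft_force: [-0.6, 0.2, -1.8]
opening: 0.138
finger_force: 79.0
```

Call:
{"method": "nudge_tcp", "body": {"ticks": {"drx": [0, 0, 0], "dry": [0, 0, 0], "drz": [0, 0, 0], "sx": [0, 0, 0], "sy": [0, 0, 0], "sz": [1, 1.5, 1.5], "jaw": [0, 0, 0]}}}

```text
time: 18.82
eef_pos: [464.0, -161.6, 96.4]
orientation: [180.0, -0.1, 11.0]
ft_force: [-0.9, 0.8, -2.2]
opening: 0.137
finger_force: 79.0
```

Call:
{"method": "nudge_tcp", "body": {"ticks": {"drx": [0, 0], "dry": [0, 0], "drz": [0, 0], "sx": [0, 0], "sy": [0, 0], "sz": [1, 1], "jaw": [0, 0]}}}

```text
time: 19.08
eef_pos: [464.4, -161.7, 96.2]
orientation: [180.0, -0.1, 11.0]
ft_force: [-1.4, 1.1, 4.4]
opening: 0.139
finger_force: 79.6
```

Call:
{"method": "nudge_tcp", "body": {"ticks": {"drx": [0, 0, 0, 0, 0, 0, 0, 0, 0, 0], "dry": [0, 0, 0, 0, 0, 0, 0, 0, 0, 0], "drz": [0, 0, 0, 0, 0, 0, 0, 0, 0, 0], "sx": [0, 0, 0, 0, 0, 0, 0, -60, -60, -60], "sy": [0, 0, 0, 0, 0, 0, 0, 0, 0, 0], "sz": [0.3, 0.3, 0, 0, -15, -50, -100, -150, -150, -150], "jaw": [0, 0.3, 0.3, 0.3, 0.3, 0.3, 0.3, 0.6, 0.6, 0.6]}}}

```text
time: 20.32
eef_pos: [405.1, -173.4, 246.4]
orientation: [179.9, -0.3, 11.0]
ft_force: [-0.2, 0.4, -0.4]
opening: 0.602
finger_force: 0.0
```

Run:
```python
from h import *; from workcell import ctrl
S=ST+[(520.7,-205),(458.5,-162)]
for n in("side","top"):
    c=ctrl.camera(n);print(n);report(c,None,S,0,0)
    W=cloud(c).reshape(-1,3)
    for o in S: P=W[np.hypot(W[:,0]-o[0],W[:,1]-o[1])<9]; print(np.nanpercentile(P[:,2][P[:,2]<140],[90,98]).round(1),end=" ")
    if n=="side": cv2.imwrite("pics/c5.png",cv2.resize(c["color"][130:340,150:420,::-1],None,fx=2.5,fy=2.5))
```

```text
side
stub [ 543.4 -168.1] 157 0.45
stub [ 523.6 -129.4] 136 0.49
stub [ 500.  -164.2] 135 0.45
stub [ 480.9 -125.9] 115 0.5
stub [ 475.6 -200.5] 160 0.39
stub [ 519.8 -205.1] 169 0.39
stub [ 457.6 -161.8] 102 0.52
[129.9 131.3] [130.3 131.5] [130.4 131.4] [130.5 131.4] [130.2 131.4] [130.3 131.4] [130.6 131.3] top
stub [ 545.1 -169. ] 40 0.17
stub [ 525.3 -130.2] 32 0.16
stub [ 501.8 -165.1] 38 0.19
stub [ 482.3 -126.7] 30 0.13
stub [ 477.2 -201.1] 46 0.17
stub [ 521.5 -205.7] 44 0.22
stub [ 459.4 -162.5] 36 0.18
[129.5 131. ] [129.5 130.7] [129.9 130.6] [129.7 130.9] [129.2 130.6] [129.3 130.6] [129.4 130.6]
```

View pics/c5.png

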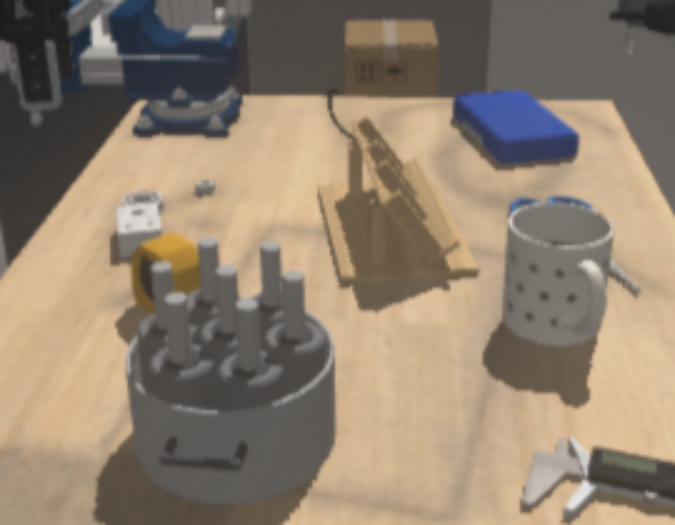

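All seven stubs stand upright and level in the tub (around (225,310) in the crop). The mug and tape are untouched, the stand is empty and the gripper is clear.

```bash
python3 -c "
from workcell import ctrl;print(ctrl.finish_job())"
```

```text
the job is handed in; nothing more can be done
None
```

Both rollers are packed and the job is handed in at about 20 s: all seven stand upright on the tub floor with their stub tops level within about 1 mm, and the mug and tape measure were not touched.

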